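# Set the tablet stand's leg to its mark and slide the cam lever closed

## Task

Gently pull the tablet stand's sprung leg out by its brittle white bar until the leg's pointer lines up with the red mark, and while you hold it there slide the red cam lever fully closed, towards the leg. Finish still holding the leg at the mark with the lever closed: do not let go. Take the bar with a light grip, no more than about 30 N per finger, and leave the mark clip, mug, sugar canister, strainer and coaster where they are.

Things in the scene. Friction and masses are not known exactly. Their poses are not given: they have to be found in the camera images.
- stand: Tablet stand fixed to the shelf: grey plate 280 x 230 x 12 mm (own x -140..140, y -65..165 mm), black collar (x 40..95, y -25..25, top 54 mm) from which the leg slides out along the stand's -x, roughly to the robot (yaw up to 0.35 rad); dark backrest at x over 80, below 120 mm high. Origin under the plate on the leg's line; z up. Millimetres below are in this frame.
- leg (a joint): Leg pulled out, m: 0 fully in (start), 0.09 at its stop. A spring always pulls it back, about 1.7 N at 0 to 2.8 N at 0.09, even with the lever closed (the lever alone does not lock it), so it slides home if let go. Aluminium tube 16 mm wide, top 37 mm up; a post 14 mm (x) by 16 mm (y) at y = 0 carries the white bar.
- bar_mid (a point): Centre of the white acrylic bar on the leg: 14 mm thick along x (grip it this way), 10 mm high (71..81 mm above the shelf), 170 mm long along y (y -15..155). This point: x = minus joint leg, y = 70, z = 76 mm; axes as the stand's. Beneath the bar, 47 mm free to the black track (except at the lever), 59 mm to the plate.
- bar_free_end (a point): Free end of the white bar (y = 155, z = 76 mm), away from the post. Between the open lever and this end about 75 mm of bar can be gripped.
- leg_pointer (a point): Tip of the black pointer on the leg (3 mm wide), at the same x as the bar's centre line, y = -36, z = 22.5 mm, over a white scale.
- length_mark (a point): Red mark on the scale (3 mm line on a red clip 5 x 22 mm, top 24 mm up), y = -36, z = 22.5 mm, x somewhere in -75..-45 mm: the leg is at its mark when pointer and mark have the same x in the stand's frame. The clip is stiff (15 N).
- cam_lever (a joint): Red cam lever slid towards the leg (along the stand's -y), m: near 0 open (starts at 0 to 0.006), 0.042 fully closed at its stop. It stays where it is left; friction about 2 N. It runs on a black cross track (y 12..103, x -83..-37, top 24 mm).
- lever_top (a point): Middle of the top edge of the red lever's upright plate: 80 mm along x (x -100..-20), 12 mm thick along y, 32 to 68 mm above the shelf. This point: x = -60, y = 72 minus joint cam_lever, z = 68 mm. It passes 3 mm beneath the white bar: fingers astride the bar, reaching 8 to 25 mm below its underside, meet its +y face when moved along the bar to the leg.
- mug: Teal enamel mug, 80 mm across, 85 mm high, handle at its +y; origin under its centre. Bystander.
- canister: Clear acrylic sugar canister with orange twist cap, 84 mm across, 140 mm high; origin under its centre. Bystander.
- strainer: Stainless tea strainer, bowl 72 mm across and 30 mm high with a handle to its -x (130 mm from the centre); origin under the bowl. Bystander.
- coaster: Wooden coaster, 100 mm across, 10 mm thick; origin under its centre. Bystander.

How it is judged (in metres and radians):
On the way, in this order (a step that is already met when the one before it is completed fails the run):
1. the leg is held at the mark (within 6 mm) with the lever still open (x of leg_pointer in the frame of length_mark between -0.006 and 0.006 m and value of joint cam_lever below 0.012 m and contact force between the fingers and leg above 0.8 N), for 0.2 s.
2. the cam lever is fully closed with the leg held at the mark (x of leg_pointer in the frame of length_mark between -0.006 and 0.006 m and value of joint cam_lever above 0.038 m and contact force between the fingers and leg above 0.8 N), for 0.2 s.
At the end, for the whole second after the job is handed in: The leg's pointer is within 6 mm of the red mark, the cam lever is closed to within 4 mm of its stop, and the fingers still hold the leg at rest (at least 0.8 N on it) (all of step 2 and velocity of joint leg between -0.01 and 0.01 m/s); the arm keeps its last pose, push and grip.
It fails at once if the lever was slid while the leg was more than 12 mm off the mark (value of joint cam_lever above 0.014 m and (x of leg_pointer in the frame of length_mark above 0.012 m or x of leg_pointer in the frame of length_mark below -0.012 m)).
It fails at once if the white bar was squeezed or loaded with more than 80 N (both fingers added) (contact force between the fingers and leg above 80 N).
It fails at once if the mark clip was shifted by more than 5 mm (distance of length_mark from where it was at the start of the episode above 0.005 m).
It fails at once if the mug, canister, strainer or coaster was moved by more than 30 mm (distance of any of mug, canister, strainer, coaster from where it was at the start of the episode above 0.03 m).
It also fails if it takes over 45 s, if anything falls off the work surface, if the arm or the gripper's body presses on something with over 40 N, if the wrist force passes 120 N, or if a joint passes its speed limit or range.

## Robot

A 6-joint arm with a two-finger parallel gripper is mounted at the origin on the work surface. World frame = base frame: x ahead of the robot, y to its left, z up, the work surface at z = 0. Lengths are in m, angles in degrees, forces in N, time in s.
With the tool pointing down it reaches from about 0.3 to 0.75 m from the base axis. Payload 8.5 kg.
Tool frame: the origin (TCP) lies on the centre line of the jaws, within the pads' length; the fingertips stand 25 mm ahead of it and the grasp point (between the pads) lies 6 mm ahead of it; z points along the fingers, y is the line along which they close (so a half turn about z gives the same grasp; the last joint's range is limited). The gripper opens to 85 mm and grips with 20 to 120 N. Pads are 22 mm wide; open, the fingers measure 114 mm over their backs; the gripper's body (76 mm by 85 mm) begins 54 mm behind the grasp point. The pads swing forward as they close: fully open they stand 13 mm farther back than shut.
Start: joints at [-79.945, 21.807, 74.336, -0, 83.858, -12.336], TCP at [0.21, -0.509, 0.256] pointing down, gripper open.
Joint ranges: [-178.18, 178.18], [-50.72, 133.34], [12.68, 142.11], [-81.47, 261.47], [9.98, 163.14], [-165.26, 165.26]. Speed limits (degrees/s): [136.94, 136.94, 180, 180, 180, 180].

## Interface

Orientations are given as a 3x3 rotation matrix whose columns are the frame's x, y, z axes.
In Python, from rig import telemetry, optics, env gives the robot as it stands.
- The arm moves only by the tool send_rows, never from a script. Its argument "deltas" is a list that holds one entry, the list of rows, each a list of 7 numbers: the shift along the tool's x, y, z in m, then the turn, a rotation vector about the tool's x, y, z in rad, then the opening, from -1 (shut) to 1 (fully open), so that 0 is half open. In form: [[[x, y, z, ax, ay, az, grip], ...]]. A call has 1 to 12 rows; each row shifts and turns the commanded pose from where the row before left it, along the tool's axes as they then stand; what a row does not reach is not made up. A row lasts 1/8 s, in which the tool goes at most 62.5 mm and 10.7 degrees, less where a joint would pass 70% of its speed; a pose out of reach is approached as far as the arm can. A call is refused whole if a number of a shift passes 0.0625 or a number of a turn 0.188, either way. A call with a gripper value outside its range is refused whole. The fingers move at their own pace and stop on an object; "squeeze" is the grip in N (left out, the last holds). Time passes only in rows, so rows that do not move let the fingers close. It gives the time, the measured TCP pose, the force, the opening and the grip force at its end, in the units of the state.
- telemetry.observe(): the state, without advancing time (a new reading comes with each control period).
- optics.get_image(name): name is "scene" or "side" or "wrist"; returns a dict with "image" (420x560x3 uint8, red, green, blue), "range_z" (420x560 float32, m along the optical axis (not along the pixel's ray), 0 where there is no reading), "K" (3x3 intrinsics, pixels), "rvec" (rotation vector, rad) and "tvec" (3), from world to camera coordinates, as OpenCV has them; the wrist camera has in their place "hand_eye" (4x4, takes a point from camera to tool coordinates, whose origin is the TCP and whose axes are the flange's). Camera axes: x right, y down, z forward; pixel columns grow to the right and rows downward; lengths in m; the calibration is good to about 2 mm. The wrist camera is an equidistant fisheye: a pixel r from the principal point sees the ray r / f radians off the axis. A picture is of the moment at which its call begins: read the wrist's pose just before it.
- env.close_job(): hands the job in; it is judged then, once.
The state is a dict: "time_s": time; "q": joint angles; "qvel": joint speeds; "joint_efforts": joint torques, N m; "position": TCP position; "tool_rot": TCP orientation; "ft_force": force on the tool from outside, world axes, zero at the start; "wrist_torque": the same for the moment, N m; "grip_width": finger opening in m; "gripper_force": force on a finger pad.
Only numpy, scipy, OpenCV 4.12 (cv2) and the standard library are available. Lean on these libraries where they do the work, as an engineer would, in place of code of your own. Each camera call takes 0.05 s, during which the arm holds its last target. There are 200 camera calls.

## Working session

There is one attempt and no reset: what is moved stays moved. The work goes in short steps, Python scripts to look and compute and a tool call to move; the robot and the scene stay as the last step left them, time stands still between calls to the robot, and variables do not carry over. Pictures are saved under pics/ and viewed, at most 10 in all, crops included, and the job is handed in when it is done.

Besides the shell and the picture viewer there is one more tool, called after "Call:" as a command line: name --argument value ..., lists and objects as JSON in quotes. send_rows: Moves the arm, as the interface text tells. Its arguments: {"type":"object","properties":{"deltas":{"type":"array"},"squeeze":{"type":"number"}},"required":["deltas"]}

```bash
mkdir -p pics; cat > h.py <<'E'
import numpy as np,cv2
from rig import telemetry,optics,env
def world(im):
    R=cv2.Rodrigues(np.array(im["rvec"],float))[0];t=np.array(im["tvec"],float).ravel();K=np.array(im["K"])
    z=im["range_z"];v,u=np.mgrid[:z.shape[0],:z.shape[1]]
    c=np.stack([(u-K[0,2])/K[0,0]*z,(v-K[1,2])/K[1,1]*z,z],-1)
    return (c-t)@R
def ray(im,u,v,h):
    R=cv2.Rodrigues(np.array(im["rvec"],float))[0];t=np.array(im["tvec"],float).ravel()
    d=R.T@np.linalg.solve(np.array(im["K"]),[u,v,1]);o=-R.T@t
    return o+d*(h-o[2])/d[2]
E
python3 - <<'E'
from h import *
ims=[]
for n in("scene","side"):
    im=optics.get_image(n);np.save(f"{n}.npy",im,allow_pickle=True);ims.append(im["image"])
    cv2.imwrite(f"pics/{n}.png",im["image"][:,:,::-1])
print(telemetry.observe())
E
```

```text
{'time_s': 0.1, 'q': array([-7.99430472e+01,  2.18363726e+01,  7.43798761e+01, -6.08476800e-04,
        8.38579045e+01, -1.23359195e+01]), 'qvel': array([-0.00893469, -0.05663535, -0.17301201,  0.00348889,  0.043952  ,
        0.02487558]), 'joint_efforts': array([ 4.91140847e-03, -4.49218798e+01, -2.31656563e+01, -1.97725958e-04,
        3.68405075e-03,  8.23677937e-06]), 'position': array([ 0.20947763, -0.50829134,  0.25578374]), 'tool_rot': array([[ 9.24593029e-01,  3.80956265e-01, -2.36402004e-04],
       [ 3.80956245e-01, -9.24592191e-01,  1.27248730e-03],
       [ 2.66186563e-04, -1.26659171e-03, -9.99999162e-01]]), 'ft_force': array([-0.65450887,  0.02326837,  0.18757982]), 'wrist_torque': array([-0.08379187,  0.02229816, -0.00755599]), 'gripper_force': 0.0, 'grip_width': 0.08551300613063989}
```

View pics/scene.png

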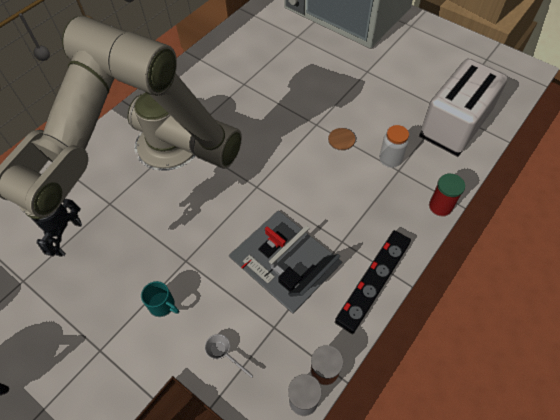

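View pics/side.png

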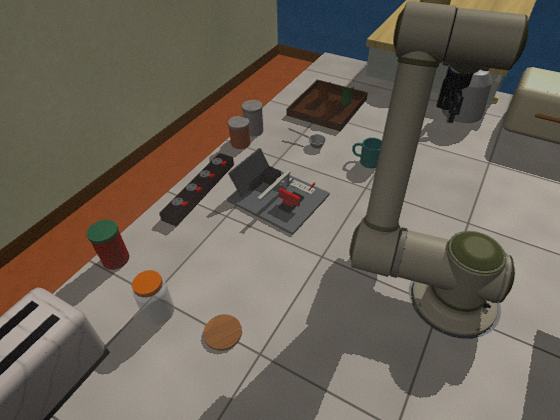

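The scene view shows the stand at about (285,260), with the white bar around (290,245), the red lever at (275,238) and the scale at (258,270). The mug (158,298) and strainer (218,345) are well clear of it, and the side view agrees. Next I'll take the stand's pose from depth and colour.

```bash
python3 - <<'E'
from h import *
for n in("scene","side"):
    im=np.load(n+".npy",allow_pickle=True).item();W=world(im);I=im["image"].astype(int)
    hsv=cv2.cvtColor(im["image"],cv2.COLOR_RGB2HSV)
    reg=(W[...,0]>.3)&(W[...,0]<.95)&(abs(W[...,1]+.1)<.35)&(im["range_z"]>0)
    z=W[...,2]
    white=(I.min(-1)>120)&(hsv[...,1]<60)&reg&(z>.066)&(z<.09)
    red=(I[...,0]>110)&(I[...,1]<70)&(I[...,2]<70)&reg
    nn,l,s,c=cv2.connectedComponentsWithStats(white.astype(np.uint8))
    for k in range(1,nn):
        if s[k,4]<25: continue
        P=W[l==k];m=P.mean(0);u=np.linalg.svd(P[:,:2]-m[:2],full_matrices=0)[2][0];e=(P[:,:2]-m[:2])@u
        print(n,"white",s[k],m.round(4),"dir",u.round(3),"ext",e.min().round(4),e.max().round(4),"ends",(m[:2]+e.min()*u).round(4),(m[:2]+e.max()*u).round(4))
    nn,l,s,c=cv2.connectedComponentsWithStats(red.astype(np.uint8))
    for k in range(1,nn):
        if s[k,4]<5: continue
        P=W[l==k];print(n,"red",s[k],P.mean(0).round(4),P.min(0).round(3),P.max(0).round(3))
    pl=(z>.008)&(z<.016)&reg&(hsv[...,1]<60)
    nn,l,s,c=cv2.connectedComponentsWithStats(pl.astype(np.uint8));k=1+s[1:,4].argmax()
    r=cv2.minAreaRect(W[l==k][:,:2].astype(np.float32));print("plate",r)
im=np.load("scene.npy",allow_pickle=True).item()["image"][200:320,215:355,::-1]
cv2.imwrite("pics/crop.png",cv2.resize(im,None,fx=5,fy=5,interpolation=cv2.INTER_CUBIC))
E
```

```text
scene white [269 226  40  38 190] [ 0.6346 -0.0989  0.0799] dir [-0.101 -0.995] ext -0.0868 0.0821 ends [ 0.6434 -0.0125] [ 0.6263 -0.1805]
scene red [265 227  20  20 180] [ 0.5744 -0.0968  0.0559] [ 0.535 -0.106  0.029] [ 0.613 -0.083  0.073]
scene red [384 243   5   6  21] [0.8682 0.0962 0.0425] [0.863 0.089 0.037] [0.875 0.105 0.048]
scene red [241 263   6   5  10] [ 0.5487 -0.2174  0.0221] [ 0.547 -0.227  0.017] [ 0.55  -0.207  0.026]
scene red [371 262   6   7  24] [0.8723 0.0148 0.045 ] [0.865 0.005 0.039] [0.877 0.025 0.05 ]
scene red [358 282   6   7  27] [ 0.8764 -0.0648  0.0452] [ 0.871 -0.075  0.037] [ 0.882 -0.053  0.053]
scene red [344 303   6   7  27] [ 0.8803 -0.1441  0.0437] [ 0.874 -0.154  0.038] [ 0.886 -0.133  0.048]
plate ((0.6331854462623596, -0.11883141100406647), (0.23078683018684387, 0.2805348038673401), 83.87811279296875)
side white [258 170  32  29 119] [ 0.6343 -0.0955  0.0804] dir [0.094 0.996] ext -0.087 0.0809 ends [ 0.6262 -0.1821] [ 0.6419 -0.0149]
side red [221 161   5   3  10] [ 0.8815 -0.1429  0.0433] [ 0.872 -0.153  0.04 ] [ 0.887 -0.131  0.051]
side red [209 174   6   3  11] [ 0.8746 -0.0614  0.0459] [ 0.867 -0.074  0.041] [ 0.881 -0.051  0.051]
side red [311 183   4   3   6] [ 0.5472 -0.2118  0.0241] [ 0.545 -0.222  0.019] [ 0.55  -0.2    0.029]
side red [196 187   5   4  12] [0.8715 0.0171 0.0447] [0.866 0.01  0.041] [0.878 0.024 0.049]
side red [279 188  21  11  60] [ 0.5749 -0.0915  0.0659] [ 0.536 -0.148  0.013] [ 0.613 -0.082  0.071]
side red [182 201   6   4  14] [0.8681 0.0961 0.0442] [0.861 0.086 0.04 ] [0.876 0.106 0.049]
plate ((0.6313315629959106, -0.11373385787010193), (0.23370888829231262, 0.2817424237728119), 84.27655792236328)
```

View pics/crop.png

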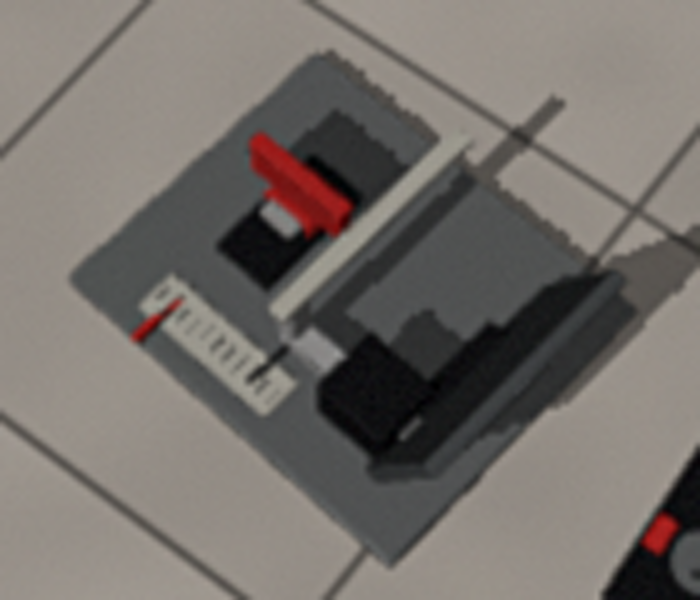

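Call:
send_rows --deltas '[[[0.0476, -0.0215, 0.0045, 0, 0, -0.09, 1], [0.0493, -0.0171, 0.0045, 0, 0, -0.09, 1], [0.0506, -0.0126, 0.0045, 0, 0, -0.09, 1], [0.0516, -0.008, 0.0045, 0, 0, -0.09, 1], [0.0521, -0.0034, 0.0045, 0, 0, -0.09, 1], [0.0522, 0.0014, 0.0045, 0, 0, -0.09, 1], [0.0519, 0.006, 0.0045, 0, 0, -0.09, 1], [0.0511, 0.0107, 0.0045, 0, 0, -0.09, 1], [0.0499, 0.0153, 0.0045, 0, 0, -0.09, 1], [0.0484, 0.0196, 0.0045, 0, 0, -0.09, 1], [0.0464, 0.0239, 0.0045, 0, 0, -0.09, 1], [0.0441, 0.028, 0.0045, 0, 0, -0.09, 1]]]' --squeeze 20

```text
time_s: 1.6
position: [0.6401, -0.0512, 0.2018]
tool_rot: [[0.097, 0.995, -0.001], [0.995, -0.097, 0.0], [0.0, -0.001, -1.0]]
ft_force: [0.2, 0.0, 0.8]
grip_width: 0.0857
gripper_force: 0.0
```

Call:
send_rows --deltas '[[[0, 0, 0, 0, 0, 0, 1], [0, 0, 0, 0, 0, 0, 1]]]'

```text
time_s: 1.85
position: [0.6389, -0.0528, 0.2019]
tool_rot: [[0.1, 0.995, -0.001], [0.995, -0.1, -0.0], [-0.0, -0.001, -1.0]]
ft_force: [0.4, 0.2, -0.0]
grip_width: 0.0854
gripper_force: 0.0
```

```bash
python3 - <<'E'
from h import *
s=telemetry.observe();im=optics.get_image("wrist");im["s"]=s;np.save("wrist1.npy",im,allow_pickle=True)
cv2.imwrite("pics/w1.png",im["image"][:,:,::-1]);print(s["position"],s["tool_rot"],im["K"],im["hand_eye"],s["ft_force"],s["time_s"])
E
```

```text
[ 0.63889877 -0.05281001  0.2018861 ] [[ 1.00118199e-01  9.94974942e-01 -1.10081617e-03]
 [ 9.94975544e-01 -1.00118265e-01 -5.50288297e-06]
 [-1.15687036e-04 -1.09473423e-03 -9.99999394e-01]] [[325.1922621    0.         278.15395281]
 [  0.         325.1922621  212.55701886]
 [  0.           0.           1.        ]] [[-3.24198585e-04 -9.59250637e-01 -2.82556383e-01  7.34430828e-02]
 [ 9.99999764e-01 -4.82127163e-04  4.89397120e-04  1.05948662e-04]
 [-6.05682607e-04 -2.82556157e-01  9.59250567e-01 -1.17753380e-01]
 [ 0.00000000e+00  0.00000000e+00  0.00000000e+00  1.00000000e+00]] [ 0.35280257  0.24122565 -0.0078737 ] 1.85
```

View pics/w1.png

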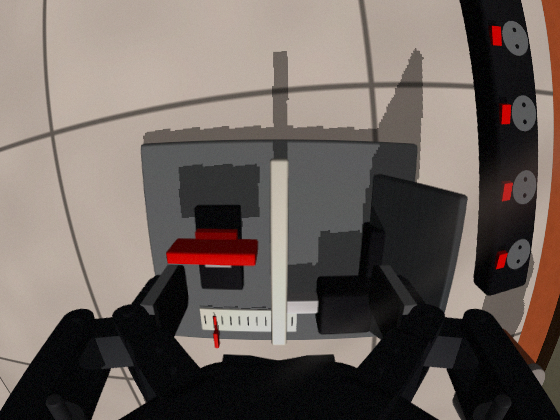

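The wrist view shows the bar upright at u≈279 (v 160–345), the lever at (212,252) and the red mark at (215,320). The fingers straddle the bar's line. Casting rays will give the bar's x and the mark.

```bash
cat >> h.py <<'E'
def wray(im,s,u,v,h):
    K=im["K"];d=np.array([u-K[0,2],v-K[1,2]]);r=np.hypot(*d);th=r/K[0,0]
    c=np.r_[np.sin(th)*d/max(r,1e-9),np.cos(th)]
    R=np.array(s["tool_rot"]);H=np.array(im["hand_eye"])
    o=R@H[:3,3]+s["position"];w=R@(H[:3,:3]@c);return o+w*(h-o[2])/w[2]
E
python3 - <<'E'
from h import *
im=np.load("wrist1.npy",allow_pickle=True).item();s=im["s"];I=im["image"].astype(int)
w=(I.min(-1)>140);P=[]
for v in range(170,270,4):
    c=np.where(w[v,265:295])[0]+265
    if 8<len(c)<25:P.append(wray(im,s,c.mean(),v,.081)[:2])
P=np.array(P);f=np.polyfit(P[:,1],P[:,0],1);print("bar x(y):",f,len(P),np.polyval(f,-.0528))
print("free end",wray(im,s,279,160,.081))
red=(I[...,0]>110)&(I[...,1]<70)&(I[...,2]<70);red[:,480:]=0
n,l,st,c=cv2.connectedComponentsWithStats(red.astype(np.uint8))
yh=np.array([f[0],1])/np.hypot(f[0],1);xh=np.array([yh[1],-yh[0]])
o=np.array([np.polyval(f,-.0968),-.0968])
for k in range(1,n):
    if st[k,4]>10:
        ys,xs=np.where(l==k)
        for h in(.024,.068):
            Q=np.array([wray(im,s,a,b,h)[:2] for a,b in zip(xs,ys)])-o
            print(k,st[k],h,"x",(Q@xh).min().round(4),(Q@xh).mean().round(4),(Q@xh).max().round(4),"y",(Q@yh+.07).min().round(4),(Q@yh+.07).max().round(4))
E
```

```text
bar x(y): [0.09406063 0.64437526] 25 0.6394088549103008
free end [ 0.6439799  -0.00961947  0.081     ]
1 [196 233  40   6 157] 0.024 x -0.0823 -0.061 -0.0427 y 0.0748 0.08
1 [196 233  40   6 157] 0.068 x -0.07 -0.0519 -0.0363 y 0.0916 0.096
2 [ 166  252   89   14 1012] 0.024 x -0.1169 -0.0693 -0.0248 y 0.0455 0.0589
2 [ 166  252   89   14 1012] 0.068 x -0.0995 -0.0589 -0.0211 y 0.0666 0.0781
3 [213 317   4  12  30] 0.024 x -0.0738 -0.0723 -0.0705 y -0.0348 -0.0193
3 [213 317   4  12  30] 0.068 x -0.0628 -0.0615 -0.06 y -0.0017 0.0115
4 [213 334   6  14  54] 0.024 x -0.0763 -0.0738 -0.0714 y -0.0634 -0.0435
4 [213 334   6  14  54] 0.068 x -0.0649 -0.0628 -0.0608 y -0.0261 -0.0091
```

Call:
send_rows --deltas '[[[0, 0.0005, 0.04, 0, 0, 0, 1], [0, 0, 0.04, 0, 0, 0, 1], [0, 0, 0.03, 0, 0, 0, 0.6], [0, 0, 0.011, 0, 0, 0, 0], [0, 0, 0, 0, 0, 0, -0.4], [0, 0, 0, 0, 0, 0, -0.5], [0, 0, 0, 0, 0, 0, -0.55], [0, 0, 0, 0, 0, 0, -0.6], [0, 0, 0, 0, 0, 0, -0.65], [0, 0, 0, 0, 0, 0, -0.7]]]'

```text
time_s: 3.15
position: [0.6393, -0.0526, 0.0816]
tool_rot: [[0.1, 0.995, -0.001], [0.995, -0.1, 0.0], [0.0, -0.001, -1.0]]
ft_force: [-5.6, 0.2, 4.4]
grip_width: 0.0137
gripper_force: 19.8
```

Call:
send_rows --deltas '[[[0, -0.006, 0, 0, 0, 0, -0.7], [0, -0.012, 0, 0, 0, 0, -0.7], [0, -0.012, 0, 0, 0, 0, -0.7], [0, -0.012, 0, 0, 0, 0, -0.7], [0, -0.012, 0, 0, 0, 0, -0.7], [0, -0.01, 0, 0, 0, 0, -0.7], [0, -0.006, 0, 0, 0, 0, -0.7], [0, 0, 0, 0, 0, 0, -0.7], [0, 0, 0, 0, 0, 0, -0.7]]]'

```text
time_s: 4.28
position: [0.5704, -0.0457, 0.0815]
tool_rot: [[0.1, 0.995, 0.001], [0.995, -0.1, 0.0], [0.0, 0.001, -1.0]]
ft_force: [3.1, 3.2, 5.3]
grip_width: 0.0137
gripper_force: 20.2
```

```bash
python3 - <<'E'
from h import *
s=telemetry.observe();im=optics.get_image("wrist");im["s"]=s;np.save("wrist2.npy",im,allow_pickle=True)
sc=optics.get_image("scene");np.save("scene2.npy",sc,allow_pickle=True)
a=cv2.resize(im["image"][200:380,130:400,::-1],None,fx=2.5,fy=2.5,interpolation=cv2.INTER_CUBIC)
cv2.imwrite("pics/w2.png",a);cv2.imwrite("pics/s2.png",cv2.resize(sc["image"][220:320,215:335,::-1],None,fx=6,fy=6,interpolation=cv2.INTER_CUBIC));print(s["position"],s["grip_width"],s["gripper_force"],s["ft_force"])
E
```

```text
[ 0.57040987 -0.0456812   0.08153575] 0.013679852192613525 20.24279773235321 [3.09206892 3.16075232 5.31267871]
```

View pics/w2.png

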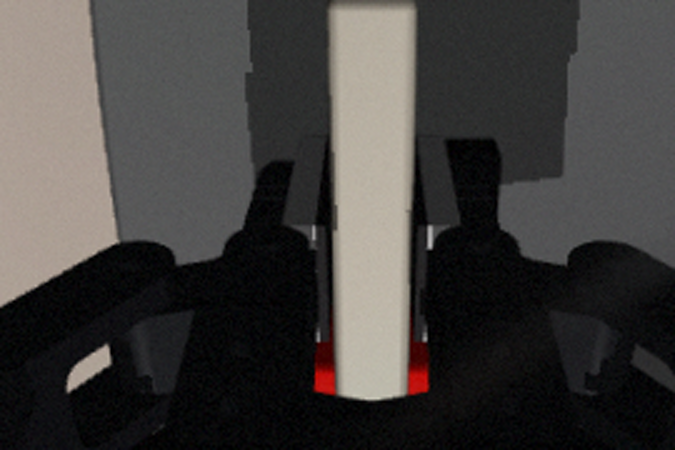

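View pics/s2.png

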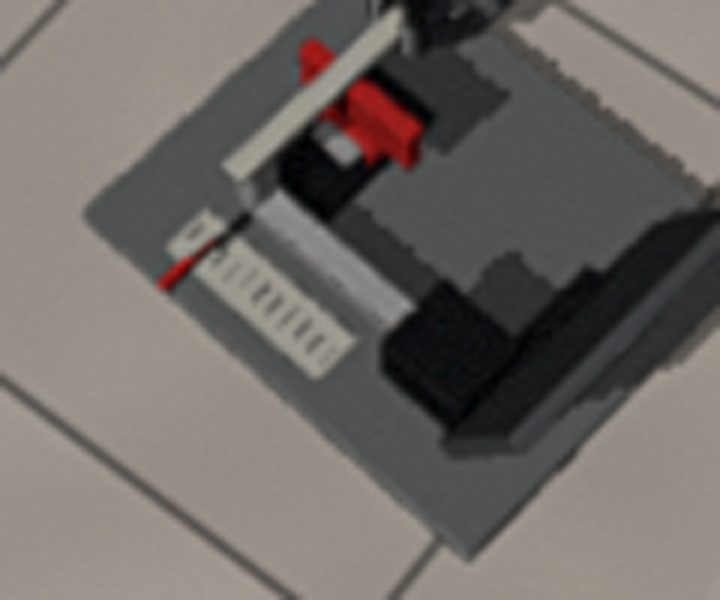

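The pointer at crop (205..250, 255..215) is very nearly in line with the red mark at (165..215, 285..245), and the lever is still open. I'll check the offset numerically in the scene view.

```bash
python3 - <<'E'
from h import *
yh=np.array([.0975,.9952]);xh=np.array([.9952,-.0975]);o=np.array([.627,-.166])
sc=np.load("scene2.npy",allow_pickle=True).item();I=sc["image"].astype(float)
# sample along stand x at given stand y, height 22.5mm: redness and darkness
R=cv2.Rodrigues(np.array(sc["rvec"],float))[0];t=np.array(sc["tvec"]).ravel()
xs=np.arange(-.095,-.04,.0005)
def prof(y,h):
    P=np.array([np.r_[o+x*xh+y*yh,h] for x in xs]);p=cv2.projectPoints(P,sc["rvec"],np.array(sc["tvec"],float),sc["K"],None)[0][:,0].astype(np.float32)
    return cv2.remap(sc["image"],p[:,:1],p[:,1:],cv2.INTER_LINEAR)[:,0].astype(float)
for y in np.arange(-.062,-.012,.004):
    c=prof(y,.0225);red=np.clip(c[:,0]-c[:,1:].max(1)-25,0,None);d=np.clip(np.percentile(c.sum(1),60)-c.sum(1)-60,0,None)
    print(round(y,3),"red",red.max().round(),((red*xs).sum()/max(red.sum(),1e-9)).round(4),"dark x",xs[c.sum(1).argmin()].round(4),c.sum(1).min().round(), "cen",((d*xs).sum()/max(d.sum(),1e-9)).round(4))
E
```

```text
-0.062 red 88.0 -0.0721 dark x -0.069 139.0 cen -0.0692
-0.058 red 98.0 -0.0722 dark x -0.0685 137.0 cen -0.0686
-0.054 red 94.0 -0.0722 dark x -0.069 138.0 cen -0.0691
-0.05 red 70.0 -0.0721 dark x -0.07 167.0 cen -0.079
-0.046 red 27.0 -0.0706 dark x -0.07 178.0 cen -0.0803
-0.042 red 7.0 -0.0706 dark x -0.07 133.0 cen -0.0799
-0.038 red 5.0 -0.071 dark x -0.07 150.0 cen -0.0796
-0.034 red 7.0 -0.0706 dark x -0.069 173.0 cen -0.0762
-0.03 red 0.0 0.0 dark x -0.0675 130.0 cen -0.0757
-0.026 red 0.0 0.0 dark x -0.0675 137.0 cen -0.0774
-0.022 red 0.0 0.0 dark x -0.068 132.0 cen -0.0739
-0.018 red 0.0 0.0 dark x -0.0675 72.0 cen -0.0675
-0.014 red 0.0 0.0 dark x -0.0675 73.0 cen -0.0673
```

Call:
send_rows --deltas '[[[0, -0.003, 0, 0, 0, 0, -0.7], [0, 0, 0, 0, 0, 0, -0.7], [0, 0, 0, 0, 0, 0, -0.7], [0, 0, 0, 0, 0, 0, -0.7], [0, -0.0015, 0, 0, 0, 0, -0.6], [0, 0, 0, 0, 0, 0, -0.6], [0, 0, 0, 0, 0, 0, -0.6]]]'

```text
time_s: 5.25
position: [0.5656, -0.0454, 0.0811]
tool_rot: [[0.1, 0.995, -0.0], [0.995, -0.1, -0.0], [-0.0, -0.0, -1.0]]
ft_force: [4.0, -0.6, 0.6]
grip_width: 0.0169
gripper_force: 1.4
```

Call:
send_rows --deltas '[[[-0.007, 0, 0, 0, 0, 0, -0.6], [-0.007, 0, 0, 0, 0, 0, -0.6], [-0.005, 0, 0, 0, 0, 0, -0.6], [0, 0, 0, 0, 0, 0, -0.6]]]'

```text
time_s: 5.75
position: [0.5636, -0.065, 0.0812]
tool_rot: [[0.101, 0.995, -0.0], [0.995, -0.101, -0.001], [-0.001, -0.0, -1.0]]
ft_force: [1.2, -1.5, -0.1]
grip_width: 0.0176
gripper_force: 1.1
```

Call:
send_rows --deltas '[[[-0.006, 0, 0, 0, 0, 0, -0.6], [-0.006, 0, 0, 0, 0, 0, -0.6], [-0.006, 0, 0, 0, 0, 0, -0.6], [-0.006, 0, 0, 0, 0, 0, -0.6], [-0.006, 0, 0, 0, 0, 0, -0.6], [-0.004, 0, 0, 0, 0, 0, -0.6], [0, 0, 0, 0, 0, 0, -0.6]]]'

```text
time_s: 6.62
position: [0.5603, -0.0987, 0.0813]
tool_rot: [[0.1, 0.995, 0.0], [0.995, -0.1, -0.001], [-0.001, 0.0, -1.0]]
ft_force: [2.2, -2.1, -0.5]
grip_width: 0.0171
gripper_force: 1.1
```

```bash
python3 - <<'E'
from h import *
s=telemetry.observe()
sc=optics.get_image("scene");np.save("scene3.npy",sc,allow_pickle=True);sd=optics.get_image("side")
a=[cv2.resize(x,(400,400),interpolation=cv2.INTER_CUBIC) for x in(sc["image"][220:320,225:325,::-1],sd["image"][150:230,230:310,::-1])]
cv2.imwrite("pics/s3.png",np.hstack(a));print(s["position"],s["grip_width"],s["gripper_force"],s["ft_force"])
W=world(sd);I=sd["image"].astype(int);yh=np.array([.0975,.9952]);o=np.array([.627,-.166])
for im in(sc,sd):
    W=world(im);I=im["image"].astype(int);m=(I[...,0]>100)&(I[...,1]<60)&(I[...,2]<60)&(W[...,0]<.65)&(W[...,2]>.03);Q=(W[m][:,:2]-o)@yh
    print(m.sum(),np.percentile(Q,[2,50,98]).round(4))
E
```

```text
[ 0.56029989 -0.09870902  0.08130064] 0.017099164180158784 1.1334698706525614 [ 2.1946311  -2.06398411 -0.51200708]
129 [0.0312 0.0363 0.0466]
18 [0.039  0.0471 0.0609]
```

View pics/s3.png

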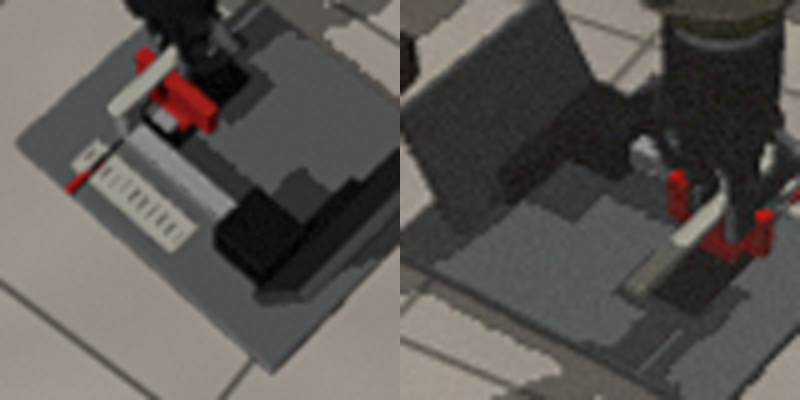

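The pointer lines up with the mark and the lever is following the fingers, with about 13 mm still to go to its stop.

Call:
send_rows --deltas '[[[-0.005, 0, 0, 0, 0, 0, -0.6], [-0.005, 0, 0, 0, 0, 0, -0.6], [-0.002, 0, 0, 0, 0, 0, -0.6], [0, 0, 0, 0, 0, 0, -0.6]]]'

```text
time_s: 7.22
position: [0.5592, -0.11, 0.0814]
tool_rot: [[0.1, 0.995, 0.0], [0.995, -0.1, -0.0], [-0.0, 0.0, -1.0]]
ft_force: [4.4, 2.0, -0.4]
grip_width: 0.0173
gripper_force: 2.0
```

Call:
send_rows --deltas '[[[-0.002, 0, 0, 0, 0, 0, -0.6], [0, 0, 0, 0, 0, 0, -0.6]]]'

```text
time_s: 7.48
position: [0.5591, -0.1108, 0.0814]
tool_rot: [[0.1, 0.995, 0.0], [0.995, -0.1, 0.002], [0.002, 0.0, -1.0]]
ft_force: [4.6, 9.1, 1.5]
grip_width: 0.017
gripper_force: 6.3
```

Call:
send_rows --deltas '[[[-0.001, 0, 0, 0, 0, 0, -0.6], [0, 0.001, 0, 0, 0, 0, -0.65], [0, 0.0005, 0, 0, 0, 0, -0.7], [0, 0, 0, 0, 0, 0, -0.7], [0, 0, 0, 0, 0, 0, -0.7]]]'

```text
time_s: 8.1
position: [0.5597, -0.1109, 0.0815]
tool_rot: [[0.1, 0.995, -0.002], [0.995, -0.1, 0.004], [0.004, -0.002, -1.0]]
ft_force: [1.1, 12.5, 5.6]
grip_width: 0.0138
gripper_force: 25.3
```

```bash
python3 - <<'E'
from h import *
s=telemetry.observe();print(s["position"],s["grip_width"],s["gripper_force"],s["ft_force"])
yh=np.array([.0975,.9952]);xh=np.array([.9952,-.0975]);o=np.array([.627,-.166])
sc=optics.get_image("scene");xs=np.arange(-.095,-.04,.0005)
def prof(y,h):
    P=np.array([np.r_[o+x*xh+y*yh,h] for x in xs]);p=cv2.projectPoints(P,sc["rvec"],np.array(sc["tvec"],float),sc["K"],None)[0][:,0].astype(np.float32)
    return cv2.remap(sc["image"],p[:,:1],p[:,1:],cv2.INTER_LINEAR)[:,0].astype(float)
for y in np.arange(-.062,-.012,.004):
    c=prof(y,.0225);red=np.clip(c[:,0]-c[:,1:].max(1)-25,0,None)
    print(round(y,3),"red",red.max().round(),((red*xs).sum()/max(red.sum(),1e-9)).round(4),"dark x",xs[c.sum(1).argmin()].round(4))
W=world(sc);I=sc["image"].astype(int);m=(I[...,0]>100)&(I[...,1]<60)&(I[...,2]<60)&(W[...,0]<.65)&(W[...,2]>.055);Q=(W[m][:,:2]-o)@yh
print(m.sum(),np.percentile(Q,[2,50,98]).round(4))
im=np.load("scene.npy",allow_pickle=True).item();W=world(im);I=im["image"].astype(int);m=(I[...,0]>100)&(I[...,1]<60)&(I[...,2]<60)&(W[...,0]<.65)&(W[...,2]>.055);Q=(W[m][:,:2]-o)@yh
print("start",np.percentile(Q,[2,50,98]).round(4))
cv2.imwrite("pics/s4.png",cv2.resize(sc["image"][220:320,225:325,::-1],(600,600),interpolation=cv2.INTER_CUBIC))
E
```

```text
[ 0.55968332 -0.11090556  0.08145402] 0.013789885426000069 25.274461725493893 [ 1.11769649 12.51320613  5.62598216]
-0.062 red 88.0 -0.0721 dark x -0.069
-0.058 red 97.0 -0.0722 dark x -0.0685
-0.054 red 93.0 -0.0722 dark x -0.069
-0.05 red 71.0 -0.0721 dark x -0.07
-0.046 red 28.0 -0.0707 dark x -0.07
-0.042 red 8.0 -0.0699 dark x -0.07
-0.038 red 8.0 -0.0696 dark x -0.0705
-0.034 red 6.0 -0.0692 dark x -0.071
-0.03 red 0.0 0.0 dark x -0.0725
-0.026 red 0.0 0.0 dark x -0.0725
-0.022 red 0.0 0.0 dark x -0.0725
-0.018 red 0.0 0.0 dark x -0.072
-0.014 red 0.0 0.0 dark x -0.072
85 [0.0226 0.0276 0.0354]
start [0.0603 0.0655 0.0737]
```

View pics/s4.png

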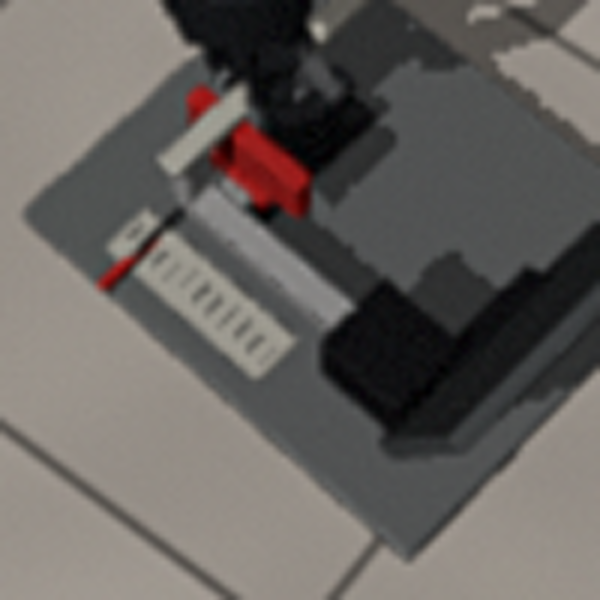

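```bash
python3 -c "
from rig import env
print(env.close_job())"
```

```text
the job is handed in; nothing more can be done
None
```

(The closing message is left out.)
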